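Put the condiments away in the cooking tray with the hand hook

ROBOT

A 6-joint arm with a two-finger parallel gripper is mounted at the origin on a cart in front of the work surface, level with it; the furniture and walls round the work are solid. World frame = base frame: x ahead of the robot, y to its left, z up, the work surface at z = 0. Lengths are in m, angles in degrees, forces in N, time in s.
With the tool pointing down it reaches from about 0.3 to 0.775 m from the base axis. Payload 14.6 kg.
Tool frame: the origin (TCP) lies on the centre line of the jaws, within the pads' length; the fingertips stand 17 mm ahead of it and the grasp point (between the pads) lies 2 mm behind it; z points along the fingers, y is the line along which they close (so a half turn about z gives the same grasp; the last joint's range is limited). The gripper opens to 94 mm and grips with 3 to 60 N. Pads are 16 mm wide; open, the fingers measure 119 mm over their backs; the gripper's body (75 mm by 177 mm) begins 78 mm behind the grasp point.
Start: joints at [64.767, 17.183, 87.147, -0, 75.671, -3.816], TCP at [0.201, 0.512, 0.202] pointing down, gripper open.
Joint ranges: [-173.82, 173.82], [-45.26, 126.66], [13.44, 144.39], [-59.66, 239.66], [0, 175.72], [-146.38, 146.38]. Speed limits (degrees/s): [127.2, 127.2, 147.25, 180, 180, 180].

INTERFACE

Orientations are given as a 3x3 rotation matrix whose columns are the frame's x, y, z axes.
In Python, from workcell import ctrl gives the robot as it stands. Calls block until the motion is done:
- ctrl.move_pose(position, orientation): joint-space move of the TCP to a pose.
- ctrl.move_l(position, orientation=None, vel=0.15): straight line of the TCP; orientation=None keeps the orientation; vel is the mean speed in m/s.
- ctrl.move_joints(angles): joint-space move.
- ctrl.open() and ctrl.clamp(force=None): open the fingers fully, or close them until they stop; force is the grip in N (None keeps the last).
- ctrl.hold(seconds).
- ctrl.solve_ik(position, orientation): joint angles nearest the present ones, or None.
- ctrl.observe(): the state.
- ctrl.snapshot(name): name is "side" or "top"; returns the picture (420x560x3 uint8, red, green, blue); there is no depth.
- ctrl.camera_params(name): a dict with "K" (3x3 intrinsics, pixels), "world_to_cam" (4x4, takes a point from world to camera coordinates). Camera axes: x right, y down, z forward; pixel columns grow to the right and rows downward; lengths in m; the calibration is good to about 2 mm. A picture is of the moment at which its call begins. camera_params takes no time and is no camera call.
A pose or a line that the arm cannot do raises ctrl.Unreachable and nothing moves.
- ctrl.hand_in(): hands the job in; it is judged then, once.
The state is a dict: "t": time; "joint_positions": joint angles; "dq": joint speeds; "joint_efforts": joint torques, N m; "position": TCP position; "orientation": TCP orientation; "wrist_force": force on the tool from outside, world axes, zero at the start; "torque": the same for the moment, N m; "grip_width": finger opening in m; "grip_force": force on a finger pad.
Only numpy, scipy, OpenCV 4.12 (cv2) and the standard library are available. Lean on these libraries where they do the work, as an engineer would, in place of code of your own. Each camera call takes 0.05 s, during which the arm holds its last target. There are 200 camera calls.

TASK

Put the condiments away: with the hand hook, pull the tray that holds the red kitchen timer fully out of the store by its loop, stand every condiment on the dark worktop (spice jars, salt shaker, blue-capped brown bottle: as many as are there) upright in the front compartment of that tray, then push the tray fully home with the hook and leave the hook standing on the worktop in front of the store. Move the trays only with the hook and do not press on the store or trays with the gripper's fingers; leave the tape roll's tray shut and the other things on the worktop alone.

Things in the scene. Friction and masses are not known exactly. Their poses are not given: they have to be found in the camera images.
- store: low two-bay pull-out store, fixed: pale wood, clear front roof, 368 mm wide (y), 180 deep (x), 122 high. Origin: worktop level, middle of its open front edge; +x points into the store (trays come out along -x, to the robot), +y is its left. The roof covers x = 0 to 105 mm only, underside 118 mm up; behind it the bays are open above. Each bay (centre lines y = +90.5 and -90.5 mm) holds a grey tray.
- tray_left (a joint): value of the slide of the left tray (at y = +90.5 mm in the store frame), m: 0 = fully home in the store, 0.135 = fully out at its stop, coming out along the store's -x. It stays where it is left; light friction, about 1.5 N.
- tray_right (a joint): value of the slide of the right tray (y = -90.5 mm in the store frame), m: 0 = fully home in the store, 0.135 = fully out at its stop, coming out along the store's -x. It stays where it is left; light friction, about 1.5 N.
- hook: hand hook standing on its 56 x 40 x 8 mm foot: wooden handle 24 (x) x 30 mm (y), top 105 mm up; steel shank 8 mm thick, 45 mm up, runs 75 mm along +x, then bends down to 6 mm above the foot's underside. Origin: centre of that underside. Grip across y, 85 mm up: the gripper's body then clears the store's roof. 0.2 kg
- hook_tip (a point): lower end of the hook's downward prong (8 mm thick), 75 mm ahead of the handle's axis (+x of the hook); axes as the hook's
- tray_left_loop (a point): centre of the left tray's flat brass pull loop: opening 27 (x) by 54 mm (y), 6 mm bar, bar centre 26 mm above the worktop, free above and below. Front bar 16.5 mm to -x of this point; the tray's front plate (70 mm wide, top 40 mm above the worktop) 13.5 mm to +x. With the tray home it is 19.5 mm inside the store's front edge, under the roof. Axes as the store's.
- tray_left_front (a point): centre of the floor of the left tray's front compartment (inside 62 mm in x, 166 in y, walls 12 mm high; floor 8 mm above the worktop); three condiments fit in a row along y, 54 mm apart. The rear compartment (68 mm in x) is behind a low rib, its centre 68 mm to +x. With the tray home this point is 67 mm inside the store's front edge. Axes as the store's.
- tray_right_loop (a point): centre of the right tray's flat brass pull loop: opening 27 (x) by 54 mm (y), 6 mm bar, bar centre 26 mm above the worktop, free above and below. Front bar 16.5 mm to -x of this point; the tray's front plate (70 mm wide, top 40 mm above the worktop) 13.5 mm to +x. With the tray home it is 19.5 mm inside the store's front edge, under the roof. Axes as the store's.
- tray_right_front (a point): centre of the floor of the right tray's front compartment (inside 62 mm in x, 166 in y, walls 12 mm high; floor 8 mm above the worktop); three condiments fit in a row along y, 54 mm apart. The rear compartment (68 mm in x) is behind a low rib, its centre 68 mm to +x. With the tray home this point is 67 mm inside the store's front edge. Axes as the store's.
- spice_green: spice jar with a green cap, round, 46 mm across, 105 mm high, standing; origin at the centre of its underside, z up. Hold it round the body, pads centred 75 mm above its underside (46 mm). Loose; may be absent.
- spice_yellow: spice jar with a yellow-ochre cap, round, 42 mm across, 96 mm high, standing; origin at the centre of its underside, z up. Hold it round the body, pads centred 75 mm above its underside (42 mm). Loose; may be absent.
- salt: salt shaker with a grey dome top and clear body, round, 44 mm across, 90 mm high, standing; origin at the centre of its underside, z up. Hold it round the body, pads centred 75 mm above its underside (the widest part, 44 mm, ends at 74 mm; the dome above is 34 mm). Loose; may be absent.
- brown_bottle: brown bottle with a blue cap, round, 47 mm across, 88 mm high, standing; origin at the centre of its underside, z up. Hold it round the body, pads centred 75 mm above its underside (47 mm, the cap's lower part). Loose; may be absent.
- timer: kitchen timer, red on a white base, 63 mm across, 46 mm high, standing in the rear compartment of one of the trays; origin at the centre of its underside, z up. It marks the cooking tray.
- tape: black roll of tape, 62 mm across, 19 mm high, lying in the rear compartment of the other tray; origin at the centre of its underside
- by_cider_bottle: orange bottle with a red cap, 72 mm across, 201 mm high, a bystander; origin at its underside
- by_mug: green and white mug, 78 mm across, 101 mm high, a bystander; origin at its underside
- by_vitamin_jar: white vitamin jar with a green cap, 60 mm across, 94 mm high, a bystander; origin at its underside

How it is judged:
By the outcome, as a careful person would: the job done as asked, in the order asked, and still so for the second after the job is handed in, with the robot touching nothing.
Of spice_green, spice_yellow, salt, brown_bottle only 2 to 3 are there at a start; the rules pass over those that are not, and their reading is None.
At some moment in a run one of hook may be knocked a few centimetres aside while the robot is not near it.
It also fails if it takes over 192 s, if anything falls off the work surface, if the arm or the gripper's body presses on something with over 40 N, if the wrist force passes 120 N, or if a joint passes its speed limit or range.

## Working session

There is one attempt and no reset: what is moved stays moved. The work goes in short steps, each a Python script; the robot and the scene stay as the last script left them, time stands still between calls to the robot, and variables do not carry over. Pictures are saved under pics/ and viewed, at most 14 in all, crops included, and the job is handed in when it is done.

```bash
ls; mkdir -p pics
python3 - <<'E'
from workcell import ctrl
import cv2
for n in("top","side"):
    im=ctrl.snapshot(n); cv2.imwrite(f"pics/{n}0.png",im[:,:,::-1])
    p=ctrl.camera_params(n); print(n,p["K"],p["world_to_cam"])
s=ctrl.observe(); print(s["t"],s["position"],s["orientation"])
E
```

```text
pics
workcell.py
top [[386.38624178   0.         279.84093827]
 [  0.         386.38624178 211.44263099]
 [  0.           0.           1.        ]] [[ 0.0234739  -0.99963439  0.01341908  0.00867198]
 [-0.99804193 -0.02421071 -0.05767275  0.63207556]
 [ 0.05797655 -0.012039   -0.99824535  1.00704943]
 [ 0.          0.          0.          1.        ]]
side [[478.43042297   0.         288.03163559]
 [  0.         478.43042297 208.60177841]
 [  0.           0.           1.        ]] [[-0.9178715   0.39675597  0.0098292   0.54870179]
 [ 0.31156187  0.73567949 -0.60141907 -0.18776692]
 [-0.24584774 -0.54896302 -0.79887326  1.42205797]
 [ 0.          0.          0.          1.        ]]
0.1 [0.20073754 0.51179224 0.20154636] [[-9.30954585e-01  3.65134735e-01 -4.31586927e-04]
 [ 3.65134987e-01  9.30954080e-01 -9.70482406e-04]
 [ 4.74307748e-05 -1.06106253e-03 -9.99999436e-01]]
```

View pics/top0.png

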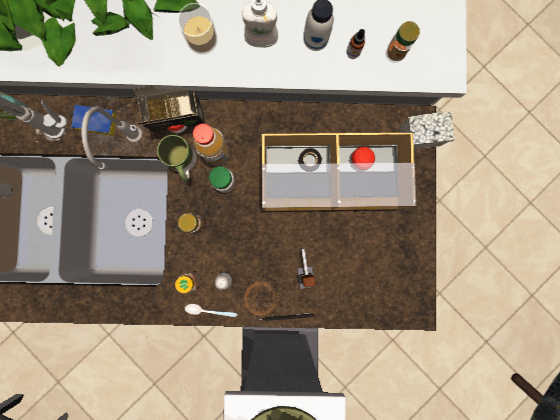

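View pics/side0.png

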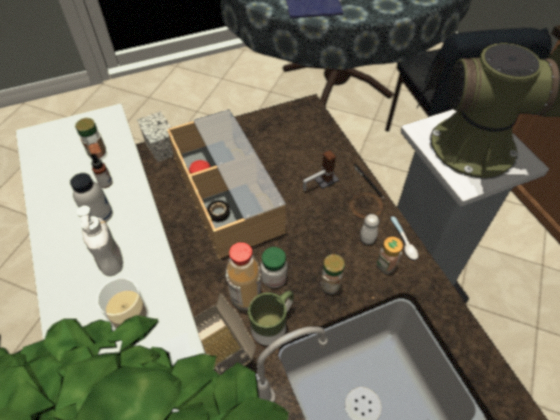

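The timer (top image 363,157) is in the right tray and the tape (310,158) is in the left. The candidates are at (189,222), (184,284), (223,282) and (221,179), and the hook is near (306,275). I'll enlarge these.

Run:
```python
import cv2,numpy as np
t=cv2.imread("pics/top0.png");s=cv2.imread("pics/side0.png")
z=lambda im,x,y,w,h,f:cv2.resize(im[y:y+h,x:x+w],None,fx=f,fy=f,interpolation=cv2.INTER_CUBIC)
a=z(t,165,120,160,195,3); cv2.imwrite("pics/c1.png",a)
cv2.imwrite("pics/c2.png",z(s,225,140,200,150,4))
cv2.imwrite("pics/c3.png",z(t,250,120,180,100,4))
```

```text
(no output)
```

View pics/c1.png

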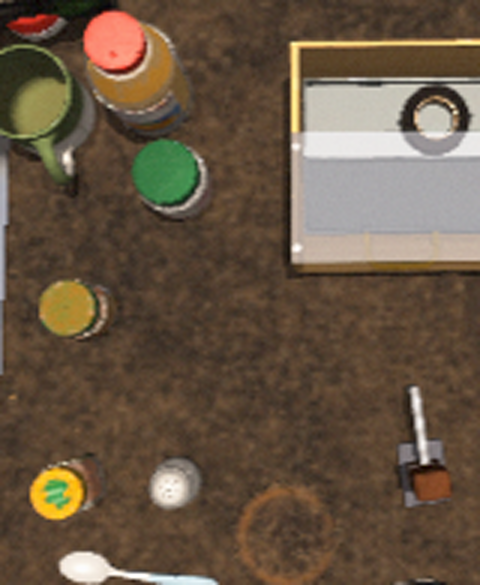

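View pics/c2.png

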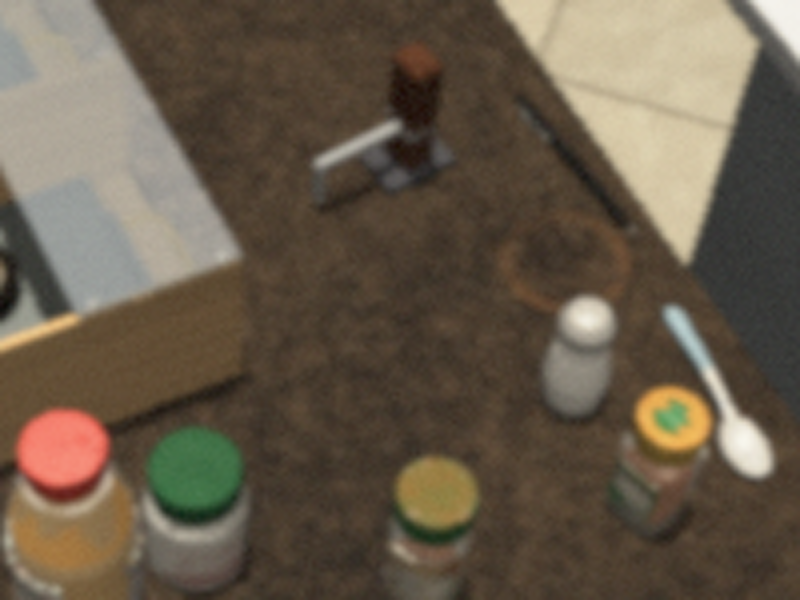

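View pics/c3.png

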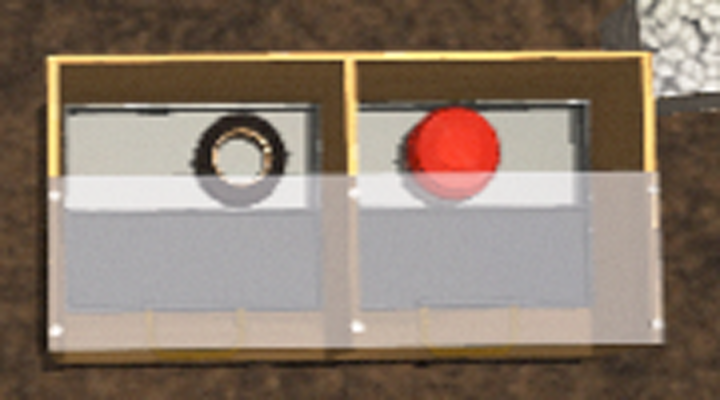

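Three condiments are there: an ochre-cap jar at (188,222), a yellow-cap jar at (184,284) and the salt shaker at (223,281). The white-bodied green-cap jar is the vitamin bystander. Next I'll triangulate these and fit the store and hook poses.

```bash
cat > h.py <<'E'
import numpy as np, cv2
from scipy.optimize import least_squares
from workcell import ctrl
P={n:ctrl.camera_params(n) for n in("top","side")}
def proj(n,X):
    X=np.atleast_2d(X); p=P[n]; W=p["world_to_cam"]; c=X@W[:3,:3].T+W[:3,3]; q=c@p["K"].T
    return q[:,:2]/q[:,2:]
def ray(n,uv,z):
    p=P[n];W=p["world_to_cam"];R=W[:3,:3];o=-R.T@W[:3,3]
    d=R.T@np.linalg.solve(p["K"],[*uv,1]); return o+d*(z-o[2])/d[2]
def tri(a,b):
    f=lambda X:np.r_[(proj("top",X)-a)[0],(proj("side",X)-b)[0]]
    r=least_squares(f,[.4,0,.05]); return r.x,r.cost
E
python3 - <<'E'
from h import *
np.set_printoptions(precision=4,suppress=True)
c1=lambda x,y:np.array([165+x/3-.33,120+y/3-.33]); c2=lambda x,y:np.array([225+x/4-.4,140+y/4-.4]); c3=lambda x,y:np.array([250+x/4-.4,120+y/4-.4])
for n,a,b in[("A",(68,307),(437,492)),("B",(56,492),(673,418)),("salt",(173,483),(587,312)),("hand",(433,482),(418,52)),("bend",(415,388),(316,160)),("vit",(167,172),(196,468))]:
    print(n,*tri(c1(*a),c2(*b)))
for q,z in[((48,352),.122),((664,345),.122),((48,58),.122),((653,53),.122),((48,175),.122),((653,172),.122),((468,355),.026),((195,355),.026)]: print(q,z,ray("top",c3(*q),z))
print("side roof front-left low",ray("side",c2(240,258),.122), ray("side",c2(245,375),0))
E
```

```text
A [0.5958 0.2484 0.1018] 0.0009004922880270146
B [0.4466 0.2541 0.0946] 0.0034252530661728143
salt [0.4525 0.1625 0.0847] 0.8898491056368166
hand [ 0.4624 -0.0484  0.1108] 0.09606853755788722
bend [ 0.5357 -0.038   0.0471] 0.12035396316343666
vit [0.7096 0.1742 0.088 ] 1.661198853590593e-05
(48, 352) 0.122 [0.6338 0.0687 0.122 ]
(664, 345) 0.122 [ 0.647  -0.3001  0.122 ]
(48, 58) 0.122 [0.8113 0.0734 0.122 ]
(653, 53) 0.122 [ 0.8242 -0.2929  0.122 ]
(48, 175) 0.122 [0.7402 0.0715 0.122 ]
(653, 172) 0.122 [ 0.7515 -0.2931  0.122 ]
(468, 355) 0.026 [ 0.645  -0.2052  0.026 ]
(195, 355) 0.026 [ 0.6406 -0.0247  0.026 ]
side roof front-left low [0.6383 0.0702 0.122 ] [0.6352 0.0724 0.    ]
```

```bash
cat >> h.py <<'E'
YAW=1.8; O=np.array([.640,-.115])
def S(x,y):
    a=np.deg2rad(YAW); return O+np.array([[np.cos(a),-np.sin(a)],[np.sin(a),np.cos(a)]])@[x,y]
def R(yaw):
    a=np.deg2rad(yaw); s,c=np.sin(a),np.cos(a)
    return np.array([[-c,-s,0],[-s,c,0],[0,0,-1]]).T
def L(xy,z,yaw,vel=.15): ctrl.move_l([*xy,z],R(yaw),vel=vel)
def J(xy,z,yaw): ctrl.move_pose([*xy,z],R(yaw))
def snap(n,f): im=ctrl.snapshot(n); cv2.imwrite(f"pics/{f}.png",im[:,:,::-1]); return im
def st(m=""):
    s=ctrl.observe(); print(m,"t%.1f"%s["t"],np.round(s["position"],4),"F",np.round(s["wrist_force"],1),"w%.4f g%.1f"%(s["grip_width"],s["grip_force"])); return s
E
python3 - <<'E'
from h import *
np.set_printoptions(precision=4,suppress=True)
c1=lambda x,y:np.array([165+x/3-.33,120+y/3-.33]); c2=lambda x,y:np.array([225+x/4-.4,140+y/4-.4])
print("handle top",ray("top",c1(432,484),.105),ray("side",c2(418,55),.105))
print("bend",ray("top",c1(415,389),.049),ray("side",c2(316,160),.049),"tip",ray("side",c2(320,203),.006))
print("foot",[ray("top",c1(*q),.008)[:2] for q in((400,440),(441,440),(405,505))])
st()
for n,xy,z,y in[("hook",(.462,-.048),.083,188),("pull",S(-.2,-.0905),.09,182),("push",S(-.046,-.0905),.09,182),("B",(.4466,.254),.073,-90),("salt",(.4525,.1625),.07,-90),("A",(.596,.248),.073,-90),("pl",S(-.07,-.0365),.25,-88.2),("pr",S(-.07,-.1445),.25,-88.2)]:
    q=ctrl.solve_ik([*xy,z],R(y)); print(n,q)
E
```

```text
handle top [ 0.4608 -0.0485  0.105 ] [ 0.46   -0.0504  0.105 ]
bend [ 0.5342 -0.0375  0.049 ] [ 0.5373 -0.037   0.049 ] tip [ 0.5341 -0.0337  0.006 ]
foot [array([ 0.4872, -0.0281]), array([ 0.4881, -0.0645]), array([ 0.4303, -0.0337])]
 t0.1 [0.2007 0.5118 0.2015] F [-0.7 -0.4 -0.1] w0.0939 g0.0
hook [-10.4509  14.654  107.7864  -0.      57.5596  71.5491]
pull [-29.8244  17.124  103.4067  -0.      59.4692  58.1756]
push [-22.4401  33.4659  79.3227  -0.      67.2114  65.5599]
B [ 25.5436  21.1559 100.5166  -0.      58.3274  25.5436]
salt [ 15.3882  17.6986 105.8324  -0.      56.469   15.3882]
A [19.3423 36.2215 77.3418 -0.     66.4367 19.3423]
pl [-18.6068  20.8322  75.9724  -0.      83.1954 -20.4068]
pr [-27.8052  26.256   68.4659  -0.      85.2781 -29.6052]
```

Run:
```python
from h import *
h=(.4605,-.049)
J(h,.23,188); L(h,.083,188); ctrl.clamp(40); st("clamp")
L(h,.123,188); st("lift")
# go in front of the right tray at yaw 182, prong still outside
J(S(-.12,-.0905),.123,181.8); st("front")
a=snap("top","t1"); b=snap("side","s1")
z=lambda im,x,y,w,h,f:cv2.resize(im[y:y+h,x:x+w,::-1],None,fx=f,fy=f,interpolation=cv2.INTER_CUBIC)
p=proj("top",[*S(-.045,-.0905),.046])[0].astype(int); q=proj("side",[*S(-.045,-.0905),.046])[0].astype(int); print(p-[40,40],q-[40,40])
cv2.imwrite("pics/c4.png",np.hstack([z(a,p[0]-40,p[1]-40,80,80,5),z(b,q[0]-40,q[1]-40,80,80,5)]))
```

```text
clamp t4.5 [ 0.4605 -0.049   0.083 ] F [ 0.2 -0.5  0.2] w0.0296 g39.8
lift t4.9 [ 0.4604 -0.049   0.1226] F [-0.9  1.3 -1.8] w0.0297 g39.8
front t5.6 [ 0.5223 -0.209   0.1218] F [-0.3 -0.3 -2.4] w0.0300 g39.8
[328 186] [219 104]
```

View pics/c4.png

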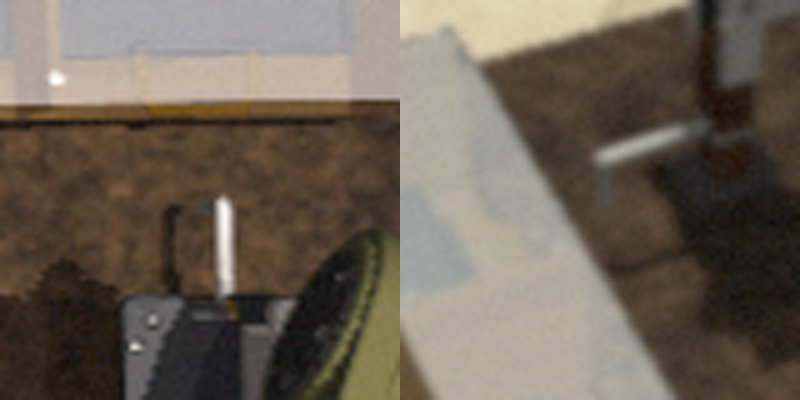

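The prong bend is at about (372.1,226.1) in top and (259.3,135.3) in side. I'll compute the prong position against the command, then enter the loop.

Run:
```python
from h import *
np.set_printoptions(precision=4,suppress=True)
print(tri([372.1,226.1],[259.3,135.3]),ray("top",[372.1,226.1],.088),"nominal",S(-.045,-.0905),
 "loop bar front: ",[ray("top",[328+u/5-.4,186+v/5-.4],.026) for u,v in((135,105),(248,110),(192,110))], "want",S(.003,-.0905))
```

```text
(array([ 0.5967, -0.2059,  0.0822]), np.float64(0.021004563588509825)) [ 0.5968 -0.2045  0.088 ] nominal [ 0.5979 -0.2069] loop bar front:  [array([ 0.6488, -0.1733,  0.026 ]), array([ 0.6476, -0.2332,  0.026 ]), array([ 0.6469, -0.2035,  0.026 ])] want [ 0.6458 -0.2054]
```

Run:
```python
from h import *
y=-.0905
L(S(-.0535,y),.122,181.8,.1); st("over"); L(S(-.0535,y),.091,181.8,.06); f0=st("down")["wrist_force"]
L(S(-.19,y),.091,181.8,.08); st("pulled")
x=-.19
while x>-.215:
    x-=.002; L(S(x,y),.091,181.8,.03); f=ctrl.observe()["wrist_force"]-f0
    if np.hypot(*f[:2])>10: break
st("end x%.3f"%x)
a=snap("top","t2");
```

```text
over t6.5 [ 0.589  -0.2069  0.1219] F [-0.5  0.6 -2.4] w0.0295 g39.8
down t7.2 [ 0.5894 -0.2072  0.0911] F [ 1.2 -0.3 -2.3] w0.0298 g39.8
pulled t9.0 [ 0.4531 -0.2114  0.0909] F [ 1.1 -0.1 -1.8] w0.0297 g39.8
end x-0.216 t12.3 [ 0.4267 -0.2122  0.091 ] F [0.2 1.  2. ] w0.0300 g40.0
```

View pics/t2.png

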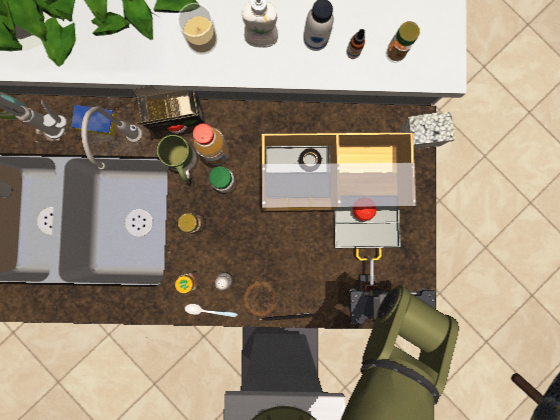

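Run:
```python
from h import *
a=cv2.imread("pics/t2.png"); b=snap("side","s2")[:,:,::-1]
z=lambda im,x,y,w,h,f:cv2.resize(im[y:y+h,x:x+w],None,fx=f,fy=f,interpolation=cv2.INTER_CUBIC)
cv2.imwrite("pics/c5.png",np.hstack([z(a,325,190,80,120,5),z(b,250,70,80,120,5)]))
for x in(-.132,): print("bar",(proj("top",[*S(x,-.0905),.026])[0]-[325,190])*5)
print("plate top ends",[(proj("top",[*S(-.102,-.0905+d),.040])[0]-[325,190])*5 for d in(.035,-.035)])
print("prong bend nominal",(proj("top",[*S(-.141,-.0905),.057])[0]-[325,190])*5,(proj("side",[*S(-.141,-.0905),.057])[0]-[250,70])*5)
```

```text
bar [213.77034484 346.96635059]
plate top ends [array([151.69240516, 291.11107948]), array([286.34636401, 289.96742649])]
prong bend nominal [228.8166034 368.8119912] [199.42065632 308.26611872]
```

View pics/c5.png

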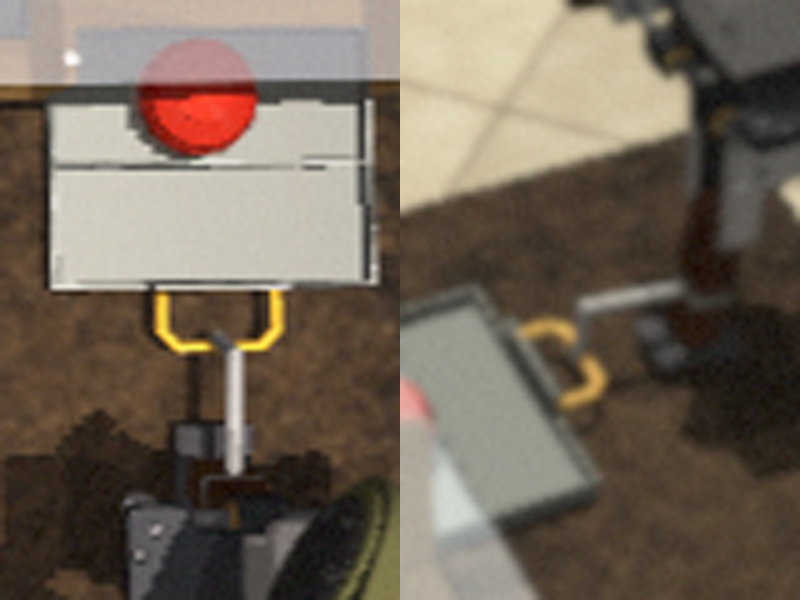

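The tray is fully out: the bar is at crop y≈346, against 347 predicted at the stop. The hook pitched back in the grip at the stop and should right itself when set down with a light grip. I'll park it clear, then fetch the jars.

Run:
```python
from h import *
L(S(-.210,-.0905),.091,181.8,.05); st("slack")
L(S(-.210,-.0905),.15,181.8,.1); st("out")
k=S(-.19,.06); L(k,.15,181.8,.2); L(k,.098,181.8,.08); st("low")
ctrl.clamp(4); L(k,.084,181.8,.03); st("set"); ctrl.open(); ctrl.hold(.3)
L(k,.23,181.8,.2)
snap("top","t3")
b=(.4466,.254); J(b,.22,-90); st()
c=snap("side","s3")
z=lambda im,x,y,w,h,f:cv2.resize(im[y:y+h,x:x+w,::-1],None,fx=f,fy=f,interpolation=cv2.INTER_CUBIC)
a=cv2.imread("pics/t3.png")[:,:,::-1]
cv2.imwrite("pics/c6.png",np.hstack([cv2.resize(c[60:310,180:460,::-1],(448,400)),z(snap("top","t4"),280,220,100,114,3.5)[:400]]))
```

```text
slack t12.7 [ 0.4328 -0.2118  0.0905] F [ 0.7  0.3 -2.1] w0.0297 g40.0
out t13.4 [ 0.4327 -0.2119  0.1494] F [-1.1 -0.2 -2.3] w0.0298 g40.0
low t15.1 [ 0.4485 -0.0611  0.0984] F [ 0.8  0.4 -2.7] w0.0295 g40.0
set t15.9 [ 0.4481 -0.061   0.0838] F [ 0.3  0.2 -1. ] w0.0302 g4.0
 t19.4 [0.4469 0.2532 0.2198] F [0.3 0.8 0.3] w0.0941 g0.0Traceback (most recent call last):
  File "<stdin>", line 12, in <module>
    return _nx.concatenate(arrs, 1, dtype=dtype, casting=casting)
           ~~~~~~~~~~~~~~~^^^^^^^^^^^^^^^^^^^^^^^^^^^^^^^^^^^^^^^
ValueError: all the input array dimensions except for the concatenation axis must match exactly, but along dimension 0, the array at index 0 has size 400 and the array at index 1 has size 399
```

```bash
cat >> h.py <<'E'
def put(name,src,slot,zg=.073,zc=.25):
    J(src,.2,-90); L(src,zg,-90,.15); ctrl.clamp(20); s=st(name+" clamp")
    L(src,zc,-90,.25); d=S(-.071,-.0905+.054*slot)
    J(d,zc,-88.2); L(d,.11,-88.2,.2); L(d,zg+.009,-88.2,.04); st("down")
    ctrl.open(); ctrl.hold(.2); L(d,zc,-88.2,.2); st("done")
E
python3 - <<'E'
from h import *
put("B",(.4466,.254),-1)
a=snap("top","t5"); b=snap("side","s5")
z=lambda im,x,y,w,h:cv2.resize(im[y:y+h,x:x+w,::-1],(400,400),interpolation=cv2.INTER_CUBIC)
cv2.imwrite("pics/c7.png",np.hstack([z(a,290,180,120,120),z(b,200,80,180,180)]))
E
```

```text
B clamp t21.7 [0.4466 0.254  0.073 ] F [ 0.  -0.7  0.2] w0.0409 g20.0
down t26.1 [ 0.5737 -0.2617  0.0822] F [ 0.4  0.9 -1.3] w0.0410 g20.0
done t28.3 [ 0.5732 -0.2615  0.2487] F [ 0.7  0.3 -0.9] w0.0938 g0.0
```

View pics/c7.png

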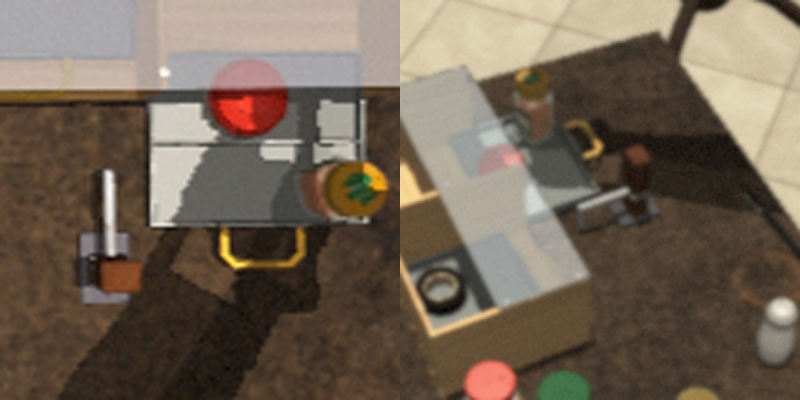

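The first jar stands in the right slot and the hook stands upright beside the tray. Next the other two.

Run:
```python
from h import *
put("salt",(.4525,.1625),0,zg=.070)
put("A",(.5958,.2484),1)
ctrl.move_l([.48,.1,.28],R(-90),vel=.25)
a=snap("top","t6"); b=snap("side","s6")
z=lambda im,x,y,w,h:cv2.resize(im[y:y+h,x:x+w,::-1],(400,400),interpolation=cv2.INTER_CUBIC)
cv2.imwrite("pics/c8.png",np.hstack([z(a,290,180,120,120),z(b,240,80,120,120)]))
```

```text
salt clamp t32.0 [0.4524 0.1625 0.07  ] F [ 0.1 -0.8  0.3] w0.0324 g20.0
down t36.1 [ 0.572  -0.2077  0.0793] F [ 0.6 -0.6 -0.7] w0.0323 g20.0
done t38.3 [ 0.5715 -0.2075  0.2487] F [-0.  -0.5 -0.2] w0.0943 g0.0
A clamp t41.8 [0.5958 0.2484 0.073 ] F [-0.1 -0.8  0.3] w0.0445 g20.0
down t45.9 [ 0.5703 -0.1538  0.0822] F [-0.  -0.2 -1.7] w0.0444 g20.0
done t48.0 [ 0.5698 -0.1536  0.2487] F [ 0.2 -0.2 -1.5] w0.0939 g0.0
```

View pics/c8.png

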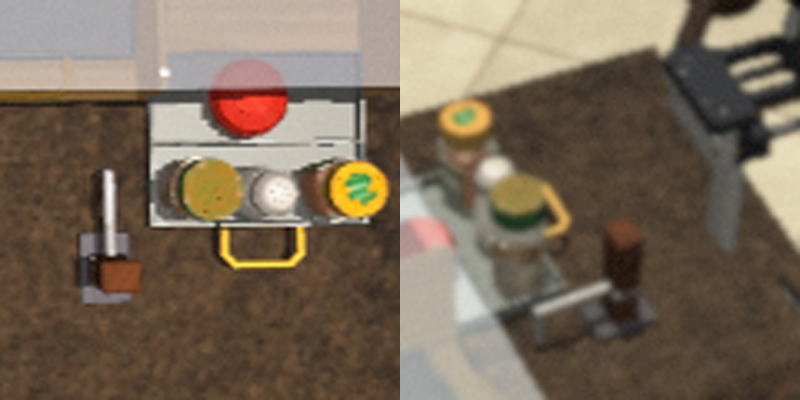

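Run:
```python
from h import *
np.set_printoptions(precision=4,suppress=True)
t=ray("top",[325.7,262.8],.105); b=ray("top",[322.05,231.6],.049); print(t,b,"nominal",S(-.19,.06),"yaw",np.degrees(np.arctan2(b[1]-t[1],b[0]-t[0])),np.hypot(*(b-t)[:2]))
im=snap("top","t7"); d=np.abs(im.astype(int)-cv2.imread("pics/t6.png")[:,:,::-1])[220:290,300:345].max(); print("diff",d)
```

```text
[ 0.5052 -0.0888  0.105 ] [ 0.5807 -0.0855  0.049 ] nominal [ 0.4482 -0.061 ] yaw 2.466447514716508 0.07553134197125506
diff 19
```

Run:
```python
from h import *
np.set_printoptions(precision=4,suppress=True)
print(tri([325.7,262.8],[306.5,149.5]), proj("top",[*S(-.19,.06),.105]))
h=(.5050,-.0885); y=182.3
J(h,.23,y); L(h,.083,y); ctrl.clamp(50); st("clamp"); L(h,.122,y,.1)
L((.43,-.0885),.122,181.8,.15); L(S(-.22,-.0905),.122,181.8,.15); st("front")
a=snap("top","t8"); b=snap("side","s8")
z=lambda im,x,y,w,h:cv2.resize(im[y:y+h,x:x+w,::-1],(400,400),interpolation=cv2.INTER_CUBIC)
cv2.imwrite("pics/c9.png",np.hstack([z(a,320,200,80,80),z(b,270,80,80,80)]))
print("bend nominal",(proj("top",[*S(-.145,-.0905),.087])[0]-[320,200])*5,(proj("side",[*S(-.145,-.0905),.087])[0]-[270,80])*5)
```

```text
(array([ 0.5056, -0.0898,  0.1   ]), np.float64(0.14064232067010532)) [[313.7721 286.38  ]]
clamp t52.6 [ 0.505  -0.0885  0.083 ] F [-0.5 -0.7  0. ] w0.0299 g49.9
front t54.7 [ 0.423  -0.2118  0.1219] F [-0.5  0.8 -1.9] w0.0296 g49.9
bend nominal [269.1153 331.7024] [106.5387 217.2551]
```

View pics/c9.png

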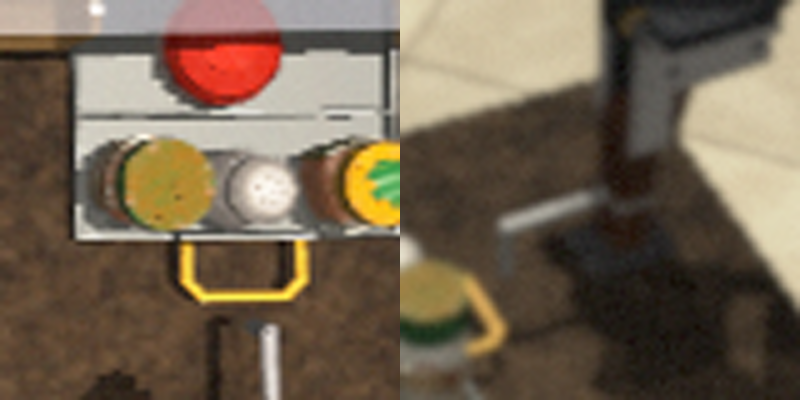

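Run:
```python
from h import *
y=-.0905
L(S(-.1905,y),.122,181.8,.1); L(S(-.1905,y),.091,181.8,.06); f0=st("in")["wrist_force"]
L(S(-.180,y),.091,181.8,.03); L(S(-.052,y),.091,181.8,.04); st("pushed")
x=-.052
while x<-.036:
    x+=.002; L(S(x,y),.091,181.8,.02); s=ctrl.observe(); f=s["wrist_force"]-f0; print(round(x,3),np.round(f[:2],1),np.round(s["torque"],2))
    if np.hypot(*f[:2])>12: break
a=snap("top","t9"); b=snap("side","s9")
z=lambda im,x,y,w,h:cv2.resize(im[y:y+h,x:x+w,::-1],(400,400),interpolation=cv2.INTER_CUBIC)
cv2.imwrite("pics/c10.png",np.hstack([z(a,320,140,100,100),z(b,180,70,120,120)]))
print("bar nominal home",(proj("top",[*S(.003,y),.026])[0]-[320,140])*4)
```

```text
in t55.9 [ 0.4525 -0.2115  0.091 ] F [-0.3  0.5 -1.3] w0.0295 g49.9
pushed t59.8 [ 0.5908 -0.2071  0.091 ] F [-1.2  0.6 -2.3] w0.0295 g49.9
-0.05 [0. 0.] [0.01 0.28 0.04]
-0.048 [ 0.2 -0.3] [-0.03  0.28 -0.03]
-0.046 [ 0.1 -0.6] [-0.06  0.25 -0.05]
-0.044 [-4.3 -1.9] [-0.08  1.38  0.  ]
-0.042 [-12.9  -0.8] [-0.2   3.16 -0.05]
bar nominal home [186.71754677 272.10359341]
```

View pics/c10.png

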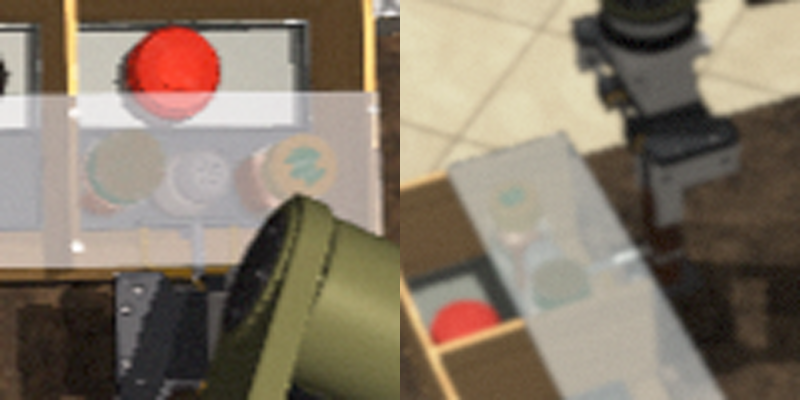

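The tray is home: it reached the stop at 13 N, and the jars stand upright under the roof. Now I'll withdraw the hook and stand it in front of the store.

Run:
```python
from h import *
y=-.0905
L(S(-.055,y),.091,181.8,.03); st("mid"); L(S(-.055,y),.122,181.8,.05); st("up")
L(S(-.18,y),.122,181.8,.1); k=S(-.18,-.03); L(k,.122,181.8,.15); L(k,.09,181.8,.08); ctrl.clamp(4); L(k,.083,181.8,.03); st("set"); ctrl.open(); ctrl.hold(.3)
L(k,.26,181.8,.2); ctrl.move_pose([.40,.25,.3],R(-90)); ctrl.hold(1); st("away")
a=snap("top","t10"); b=snap("side","s10")
z=lambda im,x,y,w,h:cv2.resize(im[y:y+h,x:x+w,::-1],(400,400),interpolation=cv2.INTER_CUBIC)
cv2.imwrite("pics/c11.png",np.hstack([z(a,270,140,150,150),z(b,180,70,180,180)]))
print("bar nominal home",(proj("top",[*S(.003,y),.026])[0]-[270,140])*400/150)
```

```text
mid t61.7 [ 0.588  -0.2072  0.0912] F [-0.9  0.5 -3. ] w0.0299 g49.9
up t62.5 [ 0.5877 -0.2072  0.1218] F [-0.8 -1.  -2.6] w0.0292 g49.9
set t65.6 [ 0.4609 -0.1506  0.0828] F [ 0.6  0.  -2.3] w0.0302 g4.0
away t70.5 [0.4  0.25 0.3 ] F [ 0.1  0.1 -0.9] w0.0942 g0.0
bar nominal home [257.81169785 181.40239561]
```

View pics/c11.png

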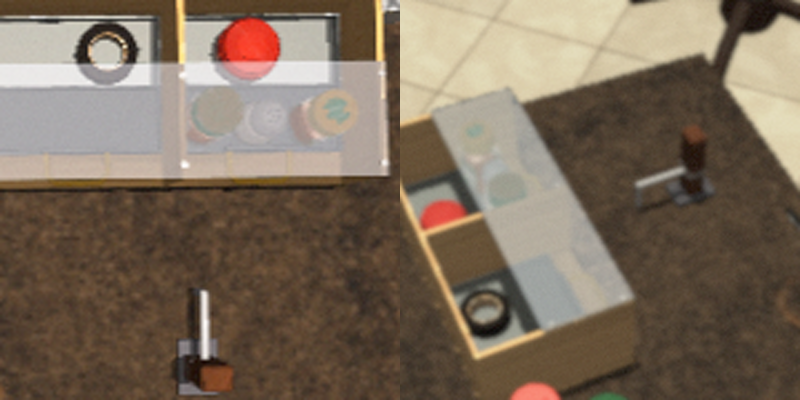

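Both trays are flush, the three condiments stand upright in the timer tray, and the hook stands in front of the store. I'm handing in.

```bash
python3 -c "
from workcell import ctrl
print(ctrl.hand_in())"
```

```text
the job is handed in; nothing more can be done
None
```

The job is handed in, with no verdict shown: both spice jars and the salt shaker (no brown bottle was there) stand upright in the timer tray, which is pushed fully home, and the hook stands on the worktop in front of the store.

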